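Clamp a reagent bottle with a fold-out crank

TASK

Clamp the amber bottle that stands in the bottle clamp: swing the folded crank handle fully out until it stands upright, crank the handwheel clockwise until the jaw holds the bottle firmly but gently against the V-block (about 12 N; the glass must never feel more than 25 N), then fold the handle back flat on the wheel and let go. Work with the crank alone: do not touch the bottle or the jaw with the robot, keep the bottle upright and leave the other things where they are.

Things in the scene. Friction and masses are not known exactly. Their poses are not given: they have to be found in the camera images.
- clamp: Grey bed of the bottle clamp, 124 x 314 x 10 mm, fixed to the worktop; place and heading vary. Origin at worktop level under the handwheel's axis; the jaw closes along its -y axis. At the wheel's end a blue gear housing, 116 x 116 mm, top 91 mm up. At the -y end a 90 degree V-block, screwed down anywhere in a 16 mm range: the bottle seats after 2.6 to 4.6 rad of the wheel, to be felt.
- axis (a point): Point on the handwheel's upright axis at the height of the handle's hinge pin (20 mm above the wheel's flat top face, 127 mm above the worktop). The handwheel is a level aluminium disc with a black rim, 130 mm across, above the blue housing; its heading at the start varies. z is up.
- hinge (a point): Centre of the handle's hinge pin, 52 mm out from the wheel's axis, between two dark steel cheeks (24 mm wide over both, rising 4 mm above the pin). Goes round with the wheel. x points level outward from the wheel's axis, y level along the hinge pin (tangent to the wheel), z up.
- grip (a point): Centre of the red ball knob on the handle's end, 22 mm diameter, 45 mm from the hinge pin on a 9 mm rod. The ball swivels freely in all directions, so it can be held tight while the handle swings or the wheel turns. Folded, the handle lies level from hinge toward the wheel's axis, the ball 9 mm clear above the disc; out, the ball stands straight above the hinge. x points from ball to hinge.
- handle (a joint): Fold angle of the handle, rad: 0 folded flat (stop), 1.571 swung out upright (stop); at the start 0 to 0.15. It stays where it is put (hinge friction 0.05 N m).
- wheel (a joint): Turn of the handwheel, rad: 0 at the start, grows clockwise seen from above. Drives the jaw 11 mm per rad by rack and pinion. Free turning takes 0.28 N m (5.4 N along the circle at the upright handle, 52 mm from the axis); each newton of clamping adds 0.21 N there (2.5 N at 12 N clamping). Friction holds the clamping when let go.
- carriage: The clamp's moving jaw with the dark steel carriage that the handwheel drives: aluminium jaw block sprung on the carriage, flat black rubber face 68 mm wide, 18 to 58 mm above the worktop. Origin at worktop level, under the face while the spring is slack; closes along its -y axis. The robot must not push it. With the bottle seated the spring adds very roughly 5 N per 0.1 rad of wheel.
- bottle: Amber stoppered glass bottle in the clamp, 52 mm diameter, 97 mm high, loose, on the bed (10 mm above the worktop) between jaw and V-block, touching neither at the start. Origin at the centre of its underside, z up. The jaw first slides it along the bed (1 to 2 N) until it seats in the V-block. Good clamping is 6 to 20 N; above 25 N the glass would break.
- clear_c (a point): Centre (half-way up) of a small clear glass stoppered bottle, 46 mm diameter, 89 mm high, a bystander.
- big_c (a point): Centre (half-way up) of a larger amber stoppered bottle, 56 mm diameter, 109 mm high, standing apart from the clamp, a bystander.
- dish_c (a point): Centre of a glass Petri dish, 95 mm diameter, 16 mm high, a bystander.
- stopper_c (a point): Centre of a dark red rubber stopper, 28 mm diameter and height, a bystander.
There are look-alikes about, which are no part of the job. Leave any blue or green look-alike of the bottle alone.

How it is judged:
By the outcome, as a careful person would: the job done as asked, in the order asked, and still so for the second after the job is handed in, with the robot touching nothing.
It also fails if it takes over 72 s, if anything falls off the work surface, if the arm or the gripper's body presses on something with over 40 N, if the wrist force passes 120 N, or if a joint passes its speed limit or range.

ROBOT

A 7-joint arm with a two-finger parallel gripper is mounted at the origin on a cart in front of the work surface, level with it; the furniture and walls round the work are solid. World frame = base frame: x ahead of the robot, y to its left, z up, the work surface at z = 0. Lengths are in m, angles in rad, forces in N, time in s.
With the tool pointing down it reaches from about 0.4 to 0.85 m from the base axis. Payload 10.4 kg.
Tool frame: the origin (TCP) lies midway between the tips of the shut fingers; the grasp point (between the pads) lies 19 mm behind it; z points along the fingers, y is the line along which they close (so a half turn about z gives the same grasp; the last joint's range is limited). The gripper opens to 85 mm and grips with 20 to 120 N. Pads are 22 mm wide; open, the fingers measure 114 mm over their backs; the gripper's body (76 mm by 85 mm) begins 54 mm behind the grasp point. The pads swing forward as they close: fully open they stand 13 mm farther back than shut.
Start: joints at [-1.305, 0.332, -0.065, 1.46, 0.022, 1.35, -0.088], TCP at [0.178, 0.599, 0.231] pointing down, gripper open.
Joint ranges: [-2.6, 2.6], [-0.5, 2.12], [-1.47, 1.34], [0.16, 2.42], [-1.27, 4.41], [0.06, 2.06], [-2.6, 2.6]. Speed limits (rad/s): [2.22, 2.22, 2.79, 2.79, 3.14, 3.14, 3.14].

INTERFACE

Orientations are given as a unit quaternion [x, y, z, w].
In Python, from workcell import get_obs, camera, camera_params, hand_in gives the robot as it stands.
- The arm moves only by the tool carry_out, never from a script. Its argument "commands" is a list that holds one entry, the list of rows, each a list of 6 numbers: the shift along the tool's x, y, z in units of 40 mm (1.0 is 40 mm), then the turn, a rotation vector about the tool's x, y, z in units of 6 degrees (1.0 is 6 degrees). In form: [[[x, y, z, ax, ay, az], ...]]. A call has 1 to 20 rows; each row shifts and turns the commanded pose from where the row before left it, along the tool's axes as they then stand; what a row does not reach is not made up. A row lasts 1/12 s, in which the tool goes at most 41.7 mm and 7.16 degrees, less where a joint would pass 70% of its speed; a pose out of reach is approached as far as the arm can. A call is refused whole if a number of a shift passes 1 or a number of a turn 1, either way. A call with a gripper value outside its range is refused whole. "hand" is the closure, from -1 (fully open) to 1 (shut), set as the call begins (left out, the last holds). The fingers move at their own pace and stop on an object; "force" is the grip in N (left out, the last holds). Time passes only in rows, so rows that do not move let the fingers close. It gives the time, the measured TCP pose, the force, the opening and the grip force at its end, in the units of the state.
- get_obs(): the state, without advancing time (a new reading comes with each control period).
- camera(name): name is "side" or "top" or "wrist"; returns the picture (384x512x3 uint8, red, green, blue); there is no depth.
- camera_params(name): a dict with "mtx" (3x3 intrinsics, pixels), "R" (3x3) and "t" (3): a world point X has camera coordinates R X + t. Camera axes: x right, y down, z forward; pixel columns grow to the right and rows downward; lengths in m; the calibration is good to about 2 mm. A picture is of the moment at which its call begins: read the wrist's pose just before it. camera_params takes no time and is no camera call; for the wrist camera it gives the pose at the moment of the call.
- hand_in(): hands the job in; it is judged then, once.
The state is a dict: "clock": time; "joint_pos": joint angles; "joint_velocities": joint speeds; "tau": joint torques, N m; "position": TCP position; "ee_rot": TCP orientation; "ft_force": force on the tool from outside, world axes, zero at the start; "torque": the same for the moment, N m; "grip_width": opening from 0.0 (shut) to 1.0 (fully open); "grasp_force": force on a finger pad.
Only numpy, scipy, OpenCV 4.12 (cv2) and the standard library are available. Lean on these libraries where they do the work, as an engineer would, in place of code of your own. Each camera call takes 0.05 s, during which the arm holds its last target. There are 200 camera calls.

## Working session

There is one attempt and no reset: what is moved stays moved. The work goes in short steps, Python scripts to look and compute and a tool call to move; the robot and the scene stay as the last step left them, time stands still between calls to the robot, and variables do not carry over. Pictures are saved under pics/ and viewed, at most 10 in all, crops included, and the job is handed in when it is done.

Besides the shell and the picture viewer there is one more tool, called after "Call:" in YAML: its name, and indented under it one key for each argument. carry_out: Moves the arm, as the interface text tells. Its arguments: {"type":"object","properties":{"commands":{"type":"array"},"hand":{"type":"number"},"force":{"type":"number"}},"required":["commands"]}

```bash
mkdir -p pics; ls; python3 - <<'E'
from workcell import *
import cv2,numpy as np
o=get_obs();print({k:np.round(v,3).tolist() for k,v in o.items()})
ims=[]
for n in("top","side"):
    p=camera_params(n);print(n,np.round(p["mtx"],1).tolist(),np.round(p["R"],3).tolist(),np.round(p["t"],3).tolist())
    im=camera(n);cv2.imwrite(f"pics/{n}0.png",im[:,:,::-1])
E
```

```text
pics
{'clock': 0.0, 'joint_pos': [-1.305, 0.333, -0.065, 1.461, 0.022, 1.35, -0.089], 'joint_velocities': [-0.001, 0.0, -0.001, 0.0, -0.001, -0.002, 0.0], 'tau': [-0.0, -62.545, 0.049, -39.159, 0.016, 0.01, -0.0], 'position': [0.178, 0.599, 0.231], 'ee_rot': [0.144, 0.99, -0.001, -0.0], 'ft_force': [-0.05, -0.247, -0.358], 'torque': [0.06, 0.033, 0.041], 'grasp_force': 0.0, 'grip_width': 1.001}
top [[361.9, 0.0, 253.6], [0.0, 361.9, 189.3], [0.0, 0.0, 1.0]] [[-0.015, -1.0, -0.004], [-0.979, 0.016, -0.202], [0.202, 0.001, -0.979]] [0.094, 0.476, 1.331]
side [[390.7, 0.0, 256.6], [0.0, 390.7, 191.1], [0.0, 0.0, 1.0]] [[0.951, -0.309, 0.016], [-0.121, -0.419, -0.9], [0.285, 0.854, -0.436]] [-0.432, 0.174, 0.974]
```

View pics/top0.png

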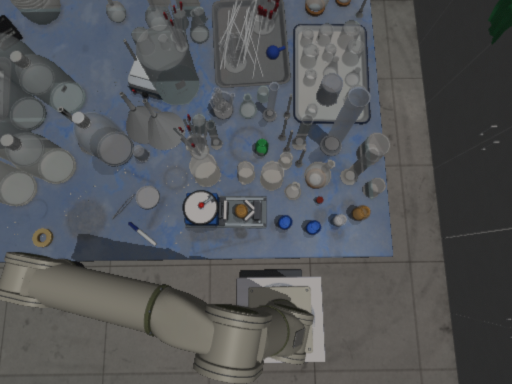

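View pics/side0.png

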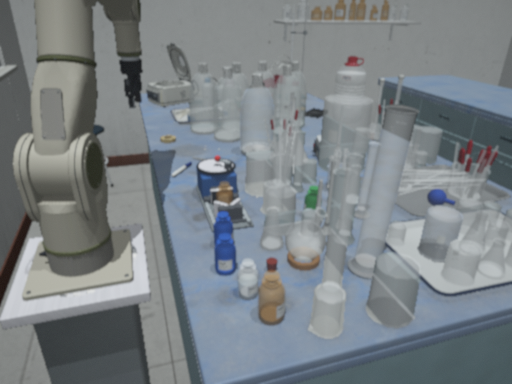

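The top view shows the wheel with its red ball at (201,206) and the clamped amber bottle at (241,210). Things that could be taken for them are the big amber bottle (361,213), the blue bottles (285,222) and (313,227), the green one (262,147) and the stopper (319,200). I choose the wheel and bottle on the clamp bed and check that with a close crop.

```bash
cat > h.py <<'E'
from workcell import *
import cv2,numpy as np
from scipy.spatial.transform import Rotation as Rn
def ray(n,uv,z,p=None):
    p=p or camera_params(n)
    R,t=np.array(p["R"]),np.array(p["t"]);c=-R.T@t
    d=R.T@np.linalg.solve(np.array(p["mtx"]),[uv[0],uv[1],1]);return c+d*(z-c[2])/d[2]
def proj(n,X,p=None):
    p=p or camera_params(n)
    q=np.array(p["mtx"])@(np.array(p["R"])@np.array(X)+np.array(p["t"]));return q[:2]/q[2]
E
python3 - <<'E'
from h import *
t=cv2.imread("pics/top0.png");s=cv2.imread("pics/side0.png")
a=cv2.resize(t[180:240,170:280],None,fx=7,fy=7,interpolation=cv2.INTER_CUBIC)
b=cv2.resize(s[145:240,180:260],None,fx=7,fy=7,interpolation=cv2.INTER_CUBIC)
b=cv2.resize(b,None,fx=.25*0+180/665*0+.27,fy=.27)
cv2.imwrite("pics/c1.png",cv2.vconcat([a,cv2.copyMakeBorder(b,0,0,0,a.shape[1]-b.shape[1],0)]))
for n,uv,z in[("wheel",(201,207),.107),("ball",(201,206),.127),("bottle",(241,210),.107),("big",(361,213),.1)]:print(n,ray("top",uv,z).round(3))
E
```

```text
wheel [0.403 0.278 0.107]
ball [0.404 0.275 0.127]
bottle [0.39  0.134 0.107]
big [ 0.373 -0.3    0.1  ]
```

View pics/c1.png

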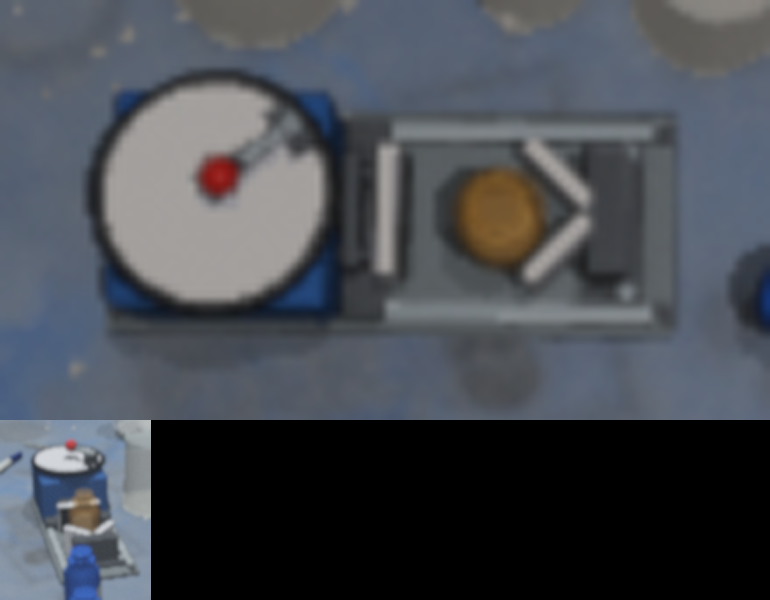

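The crop confirms it: the amber bottle stands between jaw and V-block, and the handle is folded with its hinge at the upper right of the wheel, toward +x and −y. Next I move above the wheel.

```bash
cat >> h.py <<'E'
def rows(pts,yaws=None,o=None):
    """tool rows through world points (tool down), yaws: world turn about z per point (deg, relative to start)"""
    o=o or get_obs();R=Rn.from_quat(o["ee_rot"]);p=np.array(o["position"]);out=[];y0=0
    for i,q in enumerate(pts):
        s=R.inv().apply(np.array(q)-p)/.04
        dy=0 if yaws is None else yaws[i]-y0
        out.append([*np.round(s,2).tolist(),0,0,round(-dy/6,2)])
        p=np.array(q);y0+=dy;R=Rn.from_euler('z',dy,degrees=True)*R
    print(out)
E
python3 - <<'E'
from h import *
a=np.array(get_obs()["position"]);b=np.array([.385,.285,.27])
rows([a+(b-a)*i/11 for i in range(1,12)],[-36*i/11 for i in range(1,12)])
E
```

```text
[[-0.65, -0.55, -0.09, 0, 0, 0.55], [-0.68, -0.51, -0.09, 0, 0, 0.55], [-0.71, -0.47, -0.09, 0, 0, 0.55], [-0.74, -0.43, -0.09, 0, 0, 0.55], [-0.76, -0.39, -0.09, 0, 0, 0.55], [-0.78, -0.34, -0.09, 0, 0, 0.55], [-0.8, -0.3, -0.09, 0, 0, 0.55], [-0.82, -0.25, -0.09, 0, 0, 0.55], [-0.83, -0.2, -0.09, 0, 0, 0.55], [-0.84, -0.16, -0.09, 0, 0, 0.55], [-0.85, -0.11, -0.09, 0, 0, 0.55]]
```

Call:
carry_out:
  commands:
    - [[-0.65,-0.55,-0.09,0,0,0.55],[-0.68,-0.51,-0.09,0,0,0.55],[-0.71,-0.47,-0.09,0,0,0.55],[-0.74,-0.43,-0.09,0,0,0.55],[-0.76,-0.39,-0.09,0,0,0.55],[-0.78,-0.34,-0.09,0,0,0.55],[-0.8,-0.3,-0.09,0,0,0.55],[-0.82,-0.25,-0.09,0,0,0.55],[-0.83,-0.2,-0.09,0,0,0.55],[-0.84,-0.16,-0.09,0,0,0.55],[-0.85,-0.11,-0.09,0,0,0.55],[0,0,0,0,0,0],[0,0,0,0,0,0]]
  hand: -1

```text
clock: 1.18
position: [0.385, 0.2834, 0.2711]
ee_rot: [0.447, 0.895, 0.0, -0.0]
ft_force: [-0.2, 1.1, -0.2]
grip_width: 0.998
grasp_force: 0.0
```

```bash
python3 - <<'E'
from h import *
import pickle
o=get_obs();p=camera_params("wrist");im=camera("wrist")[:,:,::-1];cv2.imwrite("pics/w1.png",im);pickle.dump(p,open("w1.pkl","wb"))
print({k:np.round(o[k],3).tolist() for k in("clock","joint_pos","position","ee_rot","ft_force")})
R,t=np.array(p["R"]),np.array(p["t"]);print(-R.T@t,R[2])
h=cv2.cvtColor(im,cv2.COLOR_BGR2HSV)
m=cv2.inRange(h,(0,150,90),(8,255,255))|cv2.inRange(h,(172,150,90),(180,255,255))
n,l,s,c=cv2.connectedComponentsWithStats(m)
for i in range(1,n):
    if s[i,4]>60:print(s[i],c[i],ray("wrist",c[i],.129,p))
E
```

```text
{'clock': 1.183, 'joint_pos': [-0.957, -0.024, 0.224, 1.784, 0.005, 1.381, -0.089], 'position': [0.385, 0.283, 0.271], 'ee_rot': [0.447, 0.895, 0.0, -0.0], 'ft_force': [-0.225, 1.058, -0.244]}
[0.33415017 0.34909074 0.41258982] [ 0.19422319 -0.25797856 -0.94642718]
[261 190  18  17 239] [269.59832636 198.0376569 ] [0.40765358 0.27519761 0.129     ]
```

View pics/w1.png

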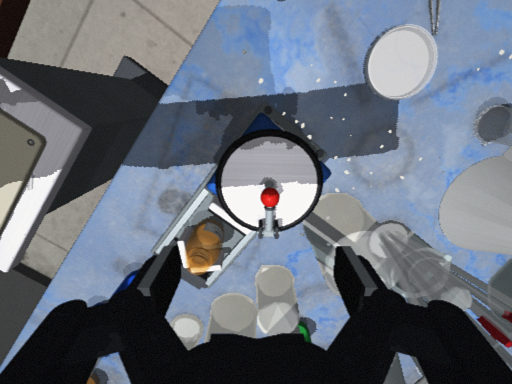

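The wrist view shows the disc centred near (270,182), the ball at (270,198), and the rod running straight down to the hinge at about (269,229). The closing axis is well aligned with the handle. Now I fit the axis and the hinge.

```bash
python3 - <<'E'
from h import *
import pickle
p=pickle.load(open("w1.pkl","rb"));im=cv2.imread("pics/w1.png")
h=cv2.cvtColor(im,cv2.COLOR_BGR2HSV)
def disc(h,seed,n,p,z):
    m=cv2.inRange(h,(0,0,120),(180,50,255));k,l=cv2.connectedComponents(m)
    c=(l==l[seed[1],seed[0]]).astype(np.uint8)
    H=cv2.convexHull(np.argwhere(c)[:,::-1].astype(np.int32))[:,0,:]
    W=np.array([ray(n,q,z,p)[:2] for q in H]).astype(np.float32)
    e=cv2.fitEllipse(W*1000);return e
print(disc(h,(240,180),"wrist",p,.107))
t=cv2.imread("pics/top0.png");print(disc(cv2.cvtColor(t,cv2.COLOR_BGR2HSV),(195,215),"top",None,.107))
# dark outer rim: wrist
g=im.max(2);m=(g<35).astype(np.uint8);k,l,s,c=cv2.connectedComponentsWithStats(m)
for i in range(1,k):
    if s[i,4]>200 : print(s[i],c[i])
i=l[145:150,225:232];
# ball from 2 views
ht=cv2.cvtColor(t,cv2.COLOR_BGR2HSV)
m=(cv2.inRange(ht,(0,150,90),(8,255,255))|cv2.inRange(ht,(172,150,90),(180,255,255)))[190:225,185:220]
y,x=np.nonzero(m);ct=(x.mean()+185,y.mean()+190);print("top ball",ct)
for z in(.12,.127,.134):print(z,ray("wrist",(269.6,198),z,p),ray("top",ct,z))
for v in(225,229,233):print(v,ray("wrist",(269,v),.13,p))
c=cv2.resize(im[170:250,220:320],None,fx=7,fy=7,interpolation=cv2.INTER_CUBIC);cv2.imwrite("pics/c2.png",c)
E
```

```text
((404.59906005859375, 279.1284484863281), (112.7302017211914, 119.37989044189453), 32.22175216674805)
((403.2418212890625, 281.6997375488281), (111.10509490966797, 112.12989807128906), 158.262939453125)
[   0    0   30   59 1046] [10.00382409 22.63575526]
[129  58  38  43 463] [150.17062635  83.14686825]
[  50  124   66   87 1255] [ 84.37928287 165.54820717]
[ 215  129  108   88 1108] [269.86101083 151.5532491 ]
[    0   245   512   139 32485] [256.60209327 341.27554256]
[ 14 264  37  22 263] [ 32.52471483 274.1634981 ]
top ball (np.float64(200.8421052631579), np.float64(204.8421052631579))
0.12 [0.40995951 0.27289026 0.12      ] [0.40901887 0.27689536 0.12      ]
0.127 [0.40814583 0.2747133  0.127     ] [0.40786579 0.27585215 0.127     ]
0.134 [0.40633214 0.27653634 0.134     ] [0.40671271 0.27480894 0.134     ]
225 [0.42711998 0.24885802 0.13      ]
229 [0.43024895 0.24481153 0.13      ]
233 [0.43341129 0.24072187 0.13      ]
```

View pics/c2.png

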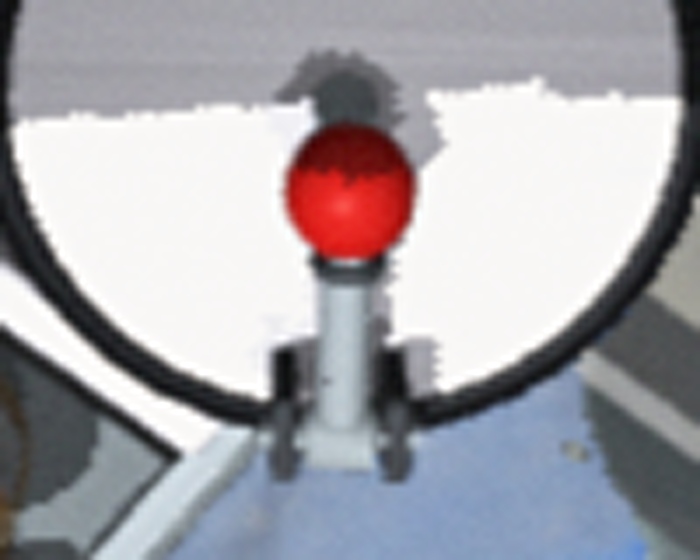

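The crop shows the ball, rod and cheeks clearly, with the cheeks around (269,231). That puts the axis at about (0.4035, 0.2808), the ball at (0.4077, 0.2753, 0.129) and the outward direction at (0.6, −0.8), which is −tool x. I descend and grip.

Call:
carry_out:
  commands:
    - [[-0.5,0.33,0.6,0,0,0],[0,0,0.85,0,0,0],[0,0,0.85,0,0,0],[0,0,0.85,0,0,0],[0,0,0.5,0,0,0],[0,0,0.32,0,0,0],[0,0,0,0,0,0],[0,0,0,0,0,0]]
  hand: -1

```text
clock: 1.9
position: [0.4057, 0.2778, 0.1117]
ee_rot: [0.444, 0.896, -0.001, -0.0]
ft_force: [0.8, 0.4, 0.2]
grip_width: 1.002
grasp_force: 0.0
```

Call:
carry_out:
  commands:
    - [[0,0,0,0,0,0],[0,0,0,0,0,0],[0,0,0,0,0,0],[0,0,0,0,0,0],[0,0,0,0,0,0],[0,0,0,0,0,0],[0,0,0,0,0,0],[0,0,0,0,0,0]]
  hand: 1
  force: 40

```text
clock: 2.57
position: [0.4071, 0.2775, 0.1125]
ee_rot: [0.445, 0.896, 0.001, 0.0]
ft_force: [2.9, 1.9, 0.3]
grip_width: 0.229
grasp_force: 39.0
```

Call:
carry_out:
  commands:
    - [[-0.01,0,-0.11,0,0,0],[-0.02,0,-0.11,0,0,0],[-0.03,0,-0.11,0,0,0],[-0.04,0,-0.1,0,0,0],[-0.05,0,-0.1,0,0,0],[-0.06,0,-0.09,0,0,0],[-0.07,0,-0.09,0,0,0],[-0.08,0,-0.08,0,0,0],[-0.09,0,-0.07,0,0,0],[-0.09,0,-0.06,0,0,0],[0,0,0,0,0,0]]

```text
clock: 3.48
position: [0.4207, 0.2584, 0.1488]
ee_rot: [0.446, 0.895, -0.0, 0.001]
ft_force: [7.2, -0.6, -5.4]
grip_width: 0.227
grasp_force: 39.4
```

Call:
carry_out:
  commands:
    - [[-0.1,0,-0.05,0,0,0],[-0.1,0,-0.04,0,0,0],[-0.11,0,-0.03,0,0,0],[-0.11,0,-0.02,0,0,0],[-0.11,0,-0.01,0,0,0],[0,0,0,0,0,0],[0,0,0,0,0,0],[0,0,0,0,0,0]]

```text
clock: 4.15
position: [0.4323, 0.2424, 0.1542]
ee_rot: [0.445, 0.895, -0.001, -0.0]
ft_force: [5.7, 0.5, -8.3]
grip_width: 0.228
grasp_force: 39.4
```

Call:
carry_out:
  commands:
    - [[-0.05,0,0.03,0,0,0],[-0.05,0.02,0.03,0,0,0],[0,0,0,0,0,0],[0,0,0,0,0,0]]

```text
clock: 4.48
position: [0.4344, 0.2413, 0.1537]
ee_rot: [0.445, 0.896, 0.0, -0.001]
ft_force: [-9.7, 1.8, 11.8]
grip_width: 0.23
grasp_force: 40.8
```

```bash
python3 - <<'E'
from h import *
import pickle
p=camera_params("wrist");im=camera("wrist")[:,:,::-1];s=camera("side")[:,:,::-1]
a=cv2.resize(im[110:290,180:360],(540,540),interpolation=cv2.INTER_CUBIC)
b=cv2.resize(s[135:225,180:223],(258,540),interpolation=cv2.INTER_CUBIC)
cv2.imwrite("pics/u1.png",cv2.hconcat([a,b]))
E
```

```text
(no output)
```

View pics/u1.png

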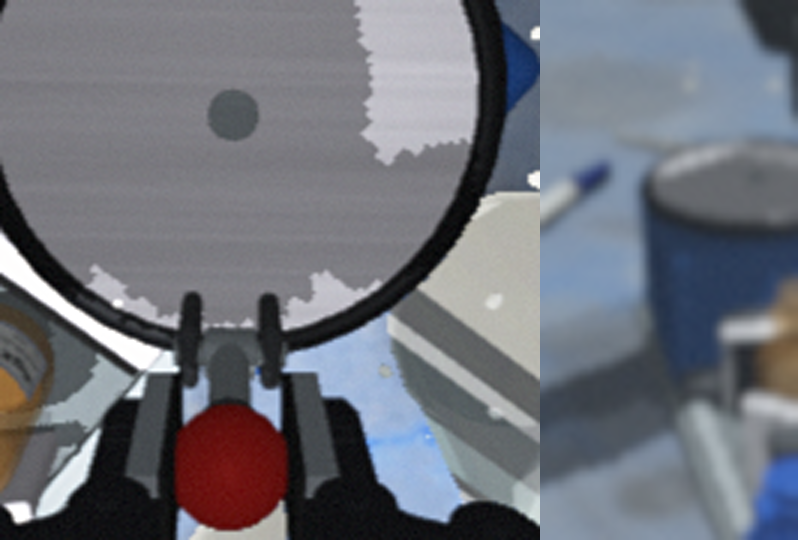

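The ball now stands upright over the hinge pin, and the inward reaction shows the stop is reached. The hub dot at wrist pixel (258,148) gives a better axis.

```bash
python3 - <<'E'
from h import *
p=camera_params("wrist")
for z in(.107,.109):print(ray("wrist",(257.7,147.7),z,p))
for z in(.17,.172):print("ball",ray("wrist",(180+232/3,110+465/3),z,p))
print(get_obs()["joint_pos"])
c=np.array([.4033,.2826]);a=np.deg2rad(-53.1)
E
```

```text
[0.40254816 0.28238058 0.107     ]
[0.40234604 0.28263713 0.109     ]
ball [0.43433806 0.23991674 0.17      ]
ball [0.43352754 0.24097921 0.172     ]
[-0.87124734  0.10709611  0.29206089  1.90707992 -0.03652554  1.13276274
  0.08442393]
```

```bash
python3 - <<'E'
import numpy as np
f=lambda a:1.3*np.array([-np.cos(a),-np.sin(a)])
def g(a):
    a=np.asarray(a);P=np.round(np.array([f(x) for x in a]),2);return np.round(np.diff(P,axis=0),2)
print([[*r,0,0,0,0] for r in g(np.arange(0,2.41,.15)).tolist()])
a=np.arange(2.4,5.01,.05)
for i in range(0,len(a)-1,2):print(round(a[i+2],2),g(a)[i:i+2].tolist())if i+2<len(a) else 0
E
```

```text
[[0.01, -0.19, 0, 0, 0, 0], [0.05, -0.19, 0, 0, 0, 0], [0.07, -0.19, 0, 0, 0, 0], [0.1, -0.16, 0, 0, 0, 0], [0.12, -0.16, 0, 0, 0, 0], [0.14, -0.13, 0, 0, 0, 0], [0.16, -0.11, 0, 0, 0, 0], [0.18, -0.08, 0, 0, 0, 0], [0.19, -0.06, 0, 0, 0, 0], [0.19, -0.03, 0, 0, 0, 0], [0.19, 0.0, 0, 0, 0, 0], [0.2, 0.03, 0, 0, 0, 0], [0.18, 0.06, 0, 0, 0, 0], [0.18, 0.09, 0, 0, 0, 0], [0.16, 0.11, 0, 0, 0, 0], [0.14, 0.13, 0, 0, 0, 0]]
2.5 [[0.04, 0.05], [0.04, 0.05]]
2.6 [[0.04, 0.06], [0.03, 0.05]]
2.7 [[0.04, 0.06], [0.03, 0.05]]
2.8 [[0.02, 0.06], [0.02, 0.06]]
2.9 [[0.03, 0.07], [0.01, 0.06]]
3.0 [[0.02, 0.06], [0.01, 0.07]]
3.1 [[0.0, 0.06], [0.01, 0.07]]
3.2 [[0.0, 0.06], [0.0, 0.07]]
3.3 [[-0.01, 0.06], [-0.01, 0.07]]
3.4 [[-0.01, 0.06], [-0.01, 0.06]]
3.5 [[-0.02, 0.06], [-0.02, 0.07]]
3.6 [[-0.03, 0.06], [-0.02, 0.06]]
3.7 [[-0.03, 0.05], [-0.04, 0.06]]
3.8 [[-0.03, 0.05], [-0.04, 0.06]]
3.9 [[-0.04, 0.05], [-0.05, 0.04]]
4.0 [[-0.04, 0.05], [-0.05, 0.04]]
4.1 [[-0.05, 0.05], [-0.05, 0.03]]
4.2 [[-0.06, 0.04], [-0.05, 0.03]]
4.3 [[-0.06, 0.03], [-0.06, 0.03]]
4.4 [[-0.06, 0.03], [-0.06, 0.02]]
4.5 [[-0.06, 0.02], [-0.07, 0.01]]
4.6 [[-0.06, 0.01], [-0.06, 0.01]]
4.7 [[-0.07, 0.01], [-0.06, 0.0]]
4.8 [[-0.07, 0.0], [-0.06, 0.0]]
4.9 [[-0.07, -0.01], [-0.06, -0.01]]
5.0 [[-0.07, -0.02], [-0.06, -0.01]]
```

Call:
carry_out:
  commands:
    - [[0.01,-0.19,-0.03,0,0,0],[0.05,-0.19,0,0,0,0],[0.07,-0.19,0,0,0,0],[0.1,-0.16,0,0,0,0],[0.12,-0.16,0,0,0,0],[0.14,-0.13,0,0,0,0]]

```text
clock: 5.08
position: [0.3916, 0.2321, 0.1542]
ee_rot: [0.445, 0.896, 0.002, 0.001]
ft_force: [7.5, 7.2, -7.0]
grip_width: 0.228
grasp_force: 39.6
```

```bash
cat >> h.py <<'E'
def tang(P,F,c=(.4030,.2828)):
    """wheel angle, radius mm, tangential resistance N, radial N (outward on tool)"""
    d=np.array(P[:2])-c;r=np.hypot(*d);u=d/r;t=np.array([u[1],-u[0]])
    phi=(np.deg2rad(-53.1)-np.arctan2(d[1],d[0]))%(2*np.pi)
    return np.round([phi,r*1e3,-t@F[:2],u@F[:2],F[2]],2).tolist()
E
python3 -c "
from h import *
o=get_obs();print(tang(o['position'],o['ft_force']))"
```

```text
[0.87, 51.98, 5.72, -8.65, -6.98]
```

Call:
carry_out:
  commands:
    - [[0.16,-0.11,0.01,0,0,0],[0.18,-0.08,0,0,0,0],[0.19,-0.06,0,0,0,0],[0.19,-0.03,0,0,0,0],[0.19,0,0,0,0,0],[0.2,0.03,0,0,0,0]]

```text
clock: 5.58
position: [0.3569, 0.2594, 0.1539]
ee_rot: [0.446, 0.895, -0.0, 0.001]
ft_force: [3.2, -5.1, 4.4]
grip_width: 0.228
grasp_force: 40.2
```

Call:
carry_out:
  commands:
    - [[0.18,0.06,0,0,0,0],[0.18,0.09,0,0,0,0],[0.16,0.11,0,0,0,0],[0.14,0.13,0,0,0,0]]

```text
clock: 5.92
position: [0.3529, 0.29, 0.1538]
ee_rot: [0.445, 0.895, -0.001, 0.0]
ft_force: [-1.1, -5.6, 6.6]
grip_width: 0.23
grasp_force: 40.5
```

Call:
carry_out:
  commands:
    - [[0.04,0.05,0,0,0,0],[0.04,0.05,0,0,0,0]]

```text
clock: 6.08
position: [0.3541, 0.2951, 0.1538]
ee_rot: [0.445, 0.895, -0.001, 0.0]
ft_force: [-1.9, -5.1, 7.8]
grip_width: 0.23
grasp_force: 40.5
```

```bash
python3 -c "
from h import *
o=get_obs();print(tang(o['position'],o['ft_force']))
print(o['joint_pos'].round(2) if hasattr(o['joint_pos'],'round') else o['joint_pos'])"
```

```text
[2.46, 50.45, 5.4, 0.57, 7.8]
[-0.98  0.03  0.19  1.99 -0.01  1.13 -0.14]
```

Call:
carry_out:
  commands:
    - [[0.06,0.04,-0.01,0,0,0],[0.04,0.04,-0.01,0,0,0]]

```text
clock: 6.25
position: [0.3541, 0.2995, 0.154]
ee_rot: [0.445, 0.895, -0.001, 0.0]
ft_force: [-0.3, -6.0, 0.4]
grip_width: 0.227
grasp_force: 40.1
```

Call:
carry_out:
  commands:
    - [[0.04,0.06,0,0,0,0],[0.03,0.05,0,0,0,0]]

```text
clock: 6.42
position: [0.3558, 0.3044, 0.154]
ee_rot: [0.445, 0.895, -0.002, -0.0]
ft_force: [-1.0, -6.3, 2.2]
grip_width: 0.232
grasp_force: 40.3
```

```bash
python3 -c "
from h import *
o=get_obs();print(tang(o['position'],o['ft_force']))
print(tang([.3541,.2951],[-1.9,-5.1,0]))
im=camera('wrist')[:,:,::-1];cv2.imwrite('pics/w3.png',im)"
```

```text
[2.64, 51.9, 6.18, -1.69, 2.21]
[2.46, 50.42, 5.41, 0.6, 0.0]
```

View pics/w3.png

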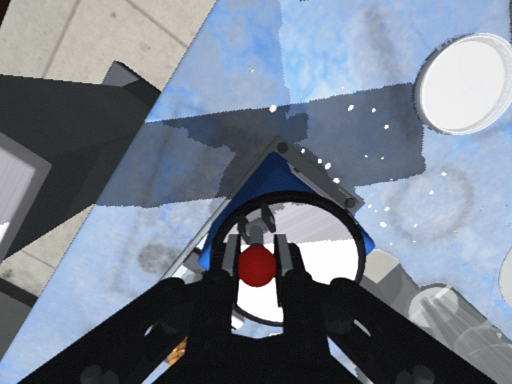

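Call:
carry_out:
  commands:
    - [[0.04,0.06,0,0,0,0],[0.03,0.05,0,0,0,0]]

```text
clock: 6.63
position: [0.3577, 0.3093, 0.154]
ee_rot: [0.445, 0.895, -0.001, -0.0]
ft_force: [0.4, -7.0, 2.8]
grip_width: 0.226
grasp_force: 40.2
```

```bash
python3 -c "
from h import *
o=get_obs();print(tang(o['position'],o['ft_force']))
im=camera('top')[:,:,::-1];s=camera('side')[:,:,::-1]
a=cv2.resize(im[170:250,165:285],(600,400),interpolation=cv2.INTER_CUBIC);b=cv2.resize(s[170:240,190:260],(400,400),interpolation=cv2.INTER_CUBIC)
cv2.imwrite('pics/t2.png',cv2.hconcat([a[:,200:],b]))"
```

```text
[2.74, 52.46, 5.88, -3.91, 2.82]
```

View pics/t2.png

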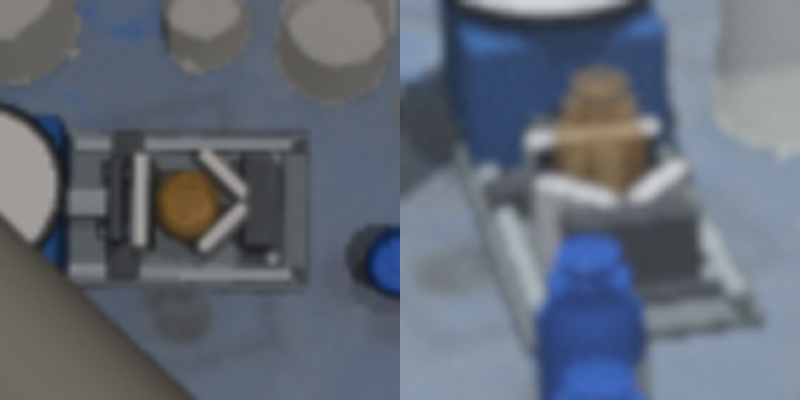

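The top view shows the jaw face at crop (150,200), just short of the bottle's left edge at 157. The bottle centre is at (187,203) and is not yet seated in the V, so there is still free travel.

Call:
carry_out:
  commands:
    - [[0.02,0.06,0,0,0,0],[0.02,0.06,0,0,0,0]]

```text
clock: 6.9
position: [0.3603, 0.3134, 0.1539]
ee_rot: [0.445, 0.895, -0.002, -0.0]
ft_force: [-2.6, -6.9, 3.8]
grip_width: 0.229
grasp_force: 40.3
```

Call:
carry_out:
  commands:
    - [[0.02,0.06,0,0,0,0],[0.01,0.06,0,0,0,0]]

```text
clock: 7.07
position: [0.3633, 0.3172, 0.1539]
ee_rot: [0.445, 0.895, -0.002, -0.0]
ft_force: [-4.0, -8.0, 4.9]
grip_width: 0.227
grasp_force: 40.4
```

```bash
python3 -c "
from h import *
o=get_obs();print(tang(o['position'],o['ft_force']))"
```

```text
[2.93, 52.51, 8.61, -2.23, 4.86]
```

Resistance rose 5.9 → 7.1 → 8.6 N. I hold here and check the bottle's shift numerically.

```bash
python3 - <<'E'
from h import *
o=get_obs();print(tang(o['position'],o['ft_force']))
im=camera('top')[:,:,::-1].copy();cv2.imwrite('pics/t3.png',im)
o=get_obs();print(tang(o['position'],o['ft_force']))
t2=cv2.imread('pics/t2.png')[:,:400]
def am(c):
    h=cv2.cvtColor(c,cv2.COLOR_BGR2HSV);m=cv2.inRange(h,(8,110,60),(25,255,255));y,x=np.nonzero(m);return x.mean(),y.mean(),len(x),x.min(),x.max()
def up(i):return cv2.resize(i[170:250,165:285],(600,400),interpolation=cv2.INTER_CUBIC)[:,200:]
a,b=up(cv2.imread('pics/top0.png')),up(im)
for c in(a,t2,b):
    print(am(c[120:280,100:290]))
    row=cv2.cvtColor(c,cv2.COLOR_BGR2GRAY)[165:175].mean(0);print(row[20:200:4].astype(int).tolist())
E
```

```text
[2.93, 52.51, 8.61, -2.23, 4.86]
[2.94, 52.52, 7.54, -2.08, 3.68]
(np.float64(81.56866888016903), np.float64(84.73981285843647), 3313, np.int64(51), np.int64(112))
[156, 159, 158, 155, 156, 158, 160, 157, 143, 94, 46, 25, 33, 52, 63, 55, 46, 53, 71, 131, 161, 147, 107, 65, 45, 67, 91, 93, 92, 92, 92, 91, 85, 76, 72, 71, 73, 76, 75, 78, 83, 85, 84, 83, 73]
(np.float64(87.31920048455481), np.float64(83.5732889158086), 3302, np.int64(57), np.int64(119))
[157, 157, 157, 157, 157, 157, 157, 152, 133, 86, 43, 25, 39, 68, 84, 90, 90, 90, 90, 90, 74, 56, 52, 56, 63, 51, 42, 49, 71, 130, 158, 139, 94, 56, 54, 63, 71, 72, 73, 73, 76, 78, 79, 78, 71]
(np.float64(87.43260473588343), np.float64(83.55403764420159), 3294, np.int64(56), np.int64(119))
[157, 157, 157, 157, 157, 157, 158, 153, 133, 87, 42, 25, 39, 68, 83, 90, 90, 90, 90, 90, 81, 81, 81, 60, 58, 58, 51, 48, 68, 129, 157, 142, 102, 61, 49, 59, 71, 73, 73, 74, 76, 78, 79, 78, 71]
```

The bottle shifted about 4 mm between the start and 2.74 rad and has not moved since, and the carriage is now compressing the spring. It is therefore seated, and the rise of about 2.9 N suggests 10–14 N of clamping. I stop cranking and unload the arm tangentially.

Call:
carry_out:
  commands:
    - [[-0.01,-0.03,0,0,0,0],[0,0,0,0,0,0]]

```text
clock: 7.28
position: [0.3633, 0.3172, 0.1541]
ee_rot: [0.445, 0.895, -0.0, 0.0]
ft_force: [1.8, -2.9, -1.2]
grip_width: 0.228
grasp_force: 40.0
```

```bash
python3 - <<'E'
from h import *
o=get_obs();print(tang(o['position'],o['ft_force']))
th=np.linspace(np.pi/2,0.02,17);u=np.array([-.98,.2])
P=np.round([[*(u*1.125*np.cos(t)),-1.125*np.sin(t)] for t in th],2)
print([[*r,0,0,0] for r in np.round(np.diff(P,axis=0),2).tolist()])
E
```

```text
[2.93, 52.54, 1.04, -3.29, -1.22]
[[-0.11, 0.02, 0.0, 0, 0, 0], [-0.1, 0.02, 0.02, 0, 0, 0], [-0.11, 0.02, 0.02, 0, 0, 0], [-0.1, 0.03, 0.04, 0, 0, 0], [-0.09, 0.01, 0.04, 0, 0, 0], [-0.1, 0.02, 0.06, 0, 0, 0], [-0.08, 0.02, 0.06, 0, 0, 0], [-0.08, 0.02, 0.08, 0, 0, 0], [-0.07, 0.01, 0.08, 0, 0, 0], [-0.07, 0.02, 0.08, 0, 0, 0], [-0.06, 0.01, 0.1, 0, 0, 0], [-0.04, 0.01, 0.09, 0, 0, 0], [-0.04, 0.0, 0.11, 0, 0, 0], [-0.03, 0.01, 0.1, 0, 0, 0], [-0.01, 0.0, 0.11, 0, 0, 0], [-0.01, 0.0, 0.11, 0, 0, 0]]
```

Call:
carry_out:
  commands:
    - [[-0.11,0.02,0,0,0,0],[-0.1,0.02,0.02,0,0,0],[-0.11,0.02,0.02,0,0,0],[-0.1,0.03,0.04,0,0,0],[0,0,0,0,0,0]]

```text
clock: 7.7
position: [0.3768, 0.3057, 0.1505]
ee_rot: [0.446, 0.895, -0.0, 0.0]
ft_force: [0.4, -2.0, -2.1]
grip_width: 0.225
grasp_force: 40.0
```

```bash
python3 -c "
from h import *
o=get_obs();P,F=o['position'],o['ft_force'];u=np.array([.748,-.664]);l=np.array([.664,.748]);d=np.array(P[:2])-[.3633,.3172]
print('in',u@d*1e3,'lat',l@d*1e3,'F in/lat/z',u@F[:2],l@F[:2],F[2])"
```

```text
in 17.688194623924122 lat 0.3504408766364764 F in/lat/z 1.6136935746937766 -1.198196021467216 -2.1343338297162577
```

Forces are small, so I continue folding.

Call:
carry_out:
  commands:
    - [[-0.09,0.01,0.04,0,0,0],[-0.1,0.02,0.06,0,0,0],[-0.08,0.02,0.06,0,0,0],[-0.08,0.02,0.08,0,0,0],[-0.07,0.01,0.08,0,0,0],[-0.07,0.02,0.08,0,0,0],[0,0,0,0,0,0]]

```text
clock: 8.28
position: [0.3917, 0.2929, 0.1343]
ee_rot: [0.445, 0.895, -0.0, 0.0]
ft_force: [1.8, -0.9, -0.9]
grip_width: 0.227
grasp_force: 40.0
```

```bash
cat > f.py <<'E'
from h import *
o=get_obs();P,F=o['position'],o['ft_force'];u=np.array([.748,-.664]);l=np.array([.664,.748]);d=np.array(P[:2])-[.3633,.3172]
print('in',u@d*1e3,'lat',l@d*1e3,'F in/lat/z',u@F[:2],l@F[:2],F[2],'z',P[2])
E
python3 f.py
```

```text
in 37.384909021320134 lat 0.6618132067091353 F in/lat/z 1.9431718814642212 0.4579580431878575 -0.8540949980024899 z 0.1342630065518754
```

Call:
carry_out:
  commands:
    - [[-0.06,0.01,0.1,0,0,0],[-0.04,0.01,0.09,0,0,0],[-0.04,0,0.11,0,0,0],[-0.03,0.01,0.1,0,0,0],[-0.01,0,0.11,0,0,0],[0,0,0,0,0,0]]

```text
clock: 8.78
position: [0.3973, 0.288, 0.1137]
ee_rot: [0.445, 0.895, 0.0, 0.001]
ft_force: [6.7, -1.1, -0.1]
grip_width: 0.228
grasp_force: 40.0
```

```bash
python3 f.py
```

```text
in 44.78966556044825 lat 0.6980600153040588 F in/lat/z 5.788626873027166 3.611515307217853 -0.11273868610622939 z 0.1137237583168185
```

Call:
carry_out:
  commands:
    - [[0.02,-0.01,0.09,0,0,0],[0,0,0,0,0,0]]

```text
clock: 8.95
position: [0.3973, 0.2879, 0.1105]
ee_rot: [0.446, 0.895, 0.0, 0.001]
ft_force: [10.0, -3.9, -1.3]
grip_width: 0.224
grasp_force: 40.1
```

Call:
carry_out:
  commands:
    - [[0,0,0.03,0,0,0],[0,0,0,0,0,0]]

```text
clock: 9.12
position: [0.3974, 0.2879, 0.1095]
ee_rot: [0.446, 0.895, 0.0, 0.001]
ft_force: [9.5, -4.5, -1.1]
grip_width: 0.225
grasp_force: 40.1
```

Call:
carry_out:
  commands:
    - [[-0.05,0.01,0,0,0,0],[0,0,0.02,0,0,0],[0,0,0,0,0,0]]

```text
clock: 9.37
position: [0.3975, 0.2878, 0.1089]
ee_rot: [0.445, 0.896, 0.0, 0.0]
ft_force: [4.7, 0.1, 1.2]
grip_width: 0.229
grasp_force: 40.1
```

Call:
carry_out:
  commands:
    - [[0,0,0.01,0,0,0],[0,0,0,0,0,0]]

```text
clock: 9.53
position: [0.3975, 0.2878, 0.1088]
ee_rot: [0.445, 0.896, 0.0, 0.0]
ft_force: [4.8, -0.3, 3.5]
grip_width: 0.225
grasp_force: 40.3
```

Call:
carry_out:
  commands:
    - [[0,0,0,0,0,0],[0,0,0,0,0,0],[0,0,0,0,0,0],[0,0,0,0,0,0],[0,0,0,0,0,0],[0,0,0,0,0,0],[0,0,0,0,0,0],[0,0,0,0,0,0]]
  hand: -1

```text
clock: 10.2
position: [0.3971, 0.2874, 0.1085]
ee_rot: [0.445, 0.896, -0.0, -0.0]
ft_force: [0.5, -0.4, -0.0]
grip_width: 0.996
grasp_force: 0.0
```

Call:
carry_out:
  commands:
    - [[0,0,-0.3,0,0,0],[0,0,-0.5,0,0,0],[0,0,-0.8,0,0,0],[0,0,-0.8,0,0,0],[0,0,-0.8,0,0,0],[0.5,0,-0.3,0,0,0],[0,0,0,0,0,0],[0,0,0,0,0,0]]

```text
clock: 10.87
position: [0.3847, 0.3043, 0.249]
ee_rot: [0.444, 0.896, 0.001, 0.0]
ft_force: [0.1, -0.9, -0.8]
grip_width: 1.0
grasp_force: 0.0
```

```bash
python3 - <<'E'
from h import *
p=camera_params("wrist");im=camera("wrist")[:,:,::-1].copy();t=camera("top")[:,:,::-1].copy();cv2.imwrite("pics/t4.png",t)
h=cv2.cvtColor(im,cv2.COLOR_BGR2HSV)
m=cv2.inRange(h,(0,150,90),(8,255,255))|cv2.inRange(h,(172,150,90),(180,255,255))
n,l,s,c=cv2.connectedComponentsWithStats(m)
for i in range(1,n):
    if s[i,4]>60:print(s[i],c[i],ray("wrist",c[i],.127,p))
a=cv2.resize(im[100:280,170:370],(520,468),interpolation=cv2.INTER_CUBIC)
b=cv2.resize(t[170:250,205:253],(280,468),interpolation=cv2.INTER_CUBIC)
cv2.imwrite("pics/end.png",cv2.hconcat([a,b]))
E
```

```text
[248 198  19  18 252] [256.97619048 206.51587302] [0.39762832 0.28601402 0.127     ]
```

View pics/end.png

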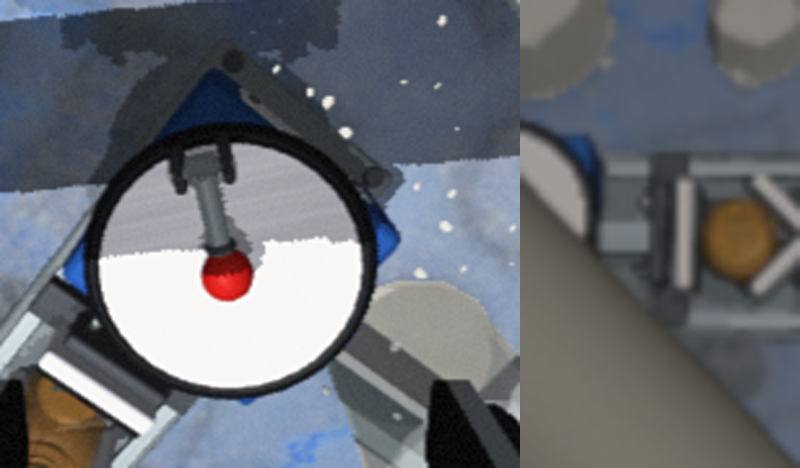

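The final view shows the handle folded flat, with the ball at crop (228,275) near the axis, the bottle upright between jaw and V-block, and the gripper clear. I hand it in.

```bash
python3 -c "
from workcell import hand_in
print(hand_in())"
```

```text
the job is handed in; nothing more can be done
None
```

The amber bottle is clamped against the V-block at an estimated 10–14 N, judged from the crank's resistance and not measured directly. The handle is folded flat, the gripper is clear, and the job is handed in at about 11 s on the robot's clock; no verdict came back.

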